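# Close up the parts box: both lids and the hold-down bail

## Task

The mincer discs and scale weights are back in the steel two-well box, so close it up: put the round lid on the round well and the square lid on the square well, each seated flat and fully home, while the bail still stands open. Then swing the hinged bail over to the front and all the way down so that it holds both lids, and let go; leave the jars beside the lids and the cup standing where they are.

Things in the scene. Friction and masses are not known exactly. Their poses are not given: they have to be found in the camera images.
- caddy: Fixed steel box: 128 (x) x 250 (y) x 6 mm base plate, two open wells side by side (rims 66 mm above the table) and a hinged bail. Origin: centre of the plate's underside, on the table; x points to the back (hinge side), y left, z up; yaw within 0.25 rad. Bail hinge axis: along y at x = +58, z = 79 mm. Hinge posts 87 mm high at x = +54, y = +-119 mm.
- round_well (a point): Centre of the mouth of the round well, at rim height (66 mm); caddy x = 0, y = +54 mm. Inside diameter 86 mm, outside 92 mm, wall 3 mm. Mincer discs lie on its floor, below 31 mm.
- square_well (a point): Centre of the mouth of the square well, at rim height (66 mm); caddy x = 0, y = -54 mm. Inside 86 x 86 mm, outside 92 x 92 mm, wall 3 mm, its sides along the caddy's x and y. Brass weights stand in it, below 53 mm.
- bail (a joint): Bail angle, rad: 0 = fully down on both lids, at its stop; 1.57 = upright; starts open at 1.6 to 1.9. Stays where left (hinge friction 0.18 N m, 2 N at the crossbar). A U of 10 mm steel bar, arms at caddy y = +-112 mm; crossbar centre in caddy frame: x = 58 - 96 cos(angle), z = 79 + 96 sin(angle) mm. Two rubber feet under the crossbar at y = +-54 mm end 0.5 mm above seated lids when down.
- bail_grip (a point): Middle of the bail's crossbar, on its axis, inside a black sleeve 16 mm in diameter and 60 mm long (along caddy y), to be taken or pushed there.
- round_lid: Loose round steel lid with black knob, 0.18 kg, lying on its spigot on the table. Origin: centre of its underside, z up. Spigot 80 mm in diameter, z 0 to 8 mm (74 mm below z = 4); plate 98 mm in diameter, z 8 to 12 mm; knob 24 mm in diameter, z 20 to 40 mm, top at 42. Seated, the plate rests on the rim: origin 8 mm below the rim.
- square_lid: Loose square steel lid with black upright tab, 0.20 kg, lying on its spigot on the table. Origin: centre of its underside, z up. Spigot 80 x 80 mm, z 0 to 8 mm (74 x 74 below z = 4); plate 98 x 98 mm, z 8 to 12; tab 34 mm long (its x), 12 mm thick (its y), z 12 to 42. Fits in any quarter turn. Seated, the plate rests on the rim: origin 8 mm below the rim.
- green_jar: Bystander: olive green spice jar with black cap, 52 mm in diameter, 85 mm high, near the lids. Origin at the centre of its underside.
- brown_jar: Bystander: brown spice jar with black cap, 52 mm in diameter, 85 mm high, near the lids. Origin at the centre of its underside.
- cup: Bystander: white cup with handle, 77 x 101 x 64 mm. Origin under its middle. Stands beyond the box, to its left.
Not all that is in view belongs to the job. Leave any green look-alike of the square_lid alone.

How it is judged:
By the outcome, as a careful person would: the job done as asked, in the order asked, and still so for the second after the job is handed in, with the robot touching nothing.
It also fails if it takes over 72 s, if anything falls off the work surface, if the arm or the gripper's body presses on something with over 40 N, if the wrist force passes 120 N, or if a joint passes its speed limit or range.

## Robot

A 7-joint arm with a two-finger parallel gripper is mounted at the origin on the work surface; the furniture and walls round the work are solid. World frame = base frame: x ahead of the robot, y to its left, z up, the work surface at z = 0. Lengths are in m, angles in rad, forces in N, time in s.
With the tool pointing down it reaches from about 0.4 to 0.85 m from the base axis. Payload 10.4 kg.
Tool frame: the origin (TCP) lies at the very end of the fingers, on their centre line; the grasp point (between the pads) lies 19 mm behind it (grip_point_offset is the distance from the TCP to the grasp point, in m); z points along the fingers, y is the line along which they close (so a half turn about z gives the same grasp; the last joint's range is limited). The gripper opens to 87 mm and grips with 3 to 60 N. Pads are 19 mm wide; open, the fingers measure 117 mm over their backs; the gripper's body (75 mm by 190 mm) begins 51 mm behind the grasp point.
Start: joints at [-1.243, 0.332, -0.065, 1.46, 0.022, 1.35, -0.088], TCP at [0.215, 0.587, 0.223] pointing down, gripper open.
Joint ranges: [-2.6, 2.6], [-0.5, 2.12], [-1.47, 1.34], [0.16, 2.42], [-1.27, 4.41], [0.06, 2.06], [-2.6, 2.6]. Speed limits (rad/s): [2.22, 2.22, 2.79, 2.79, 3.14, 3.14, 3.14].

## Interface

Orientations are given as a unit quaternion [x, y, z, w].
In Python, from bench import * gives the robot as it stands.
- The arm moves only by the tool play_rows, never from a script. Its argument "increments" is text: rows parted by semicolons, each of 7 numbers parted by spaces: the turn, a rotation vector about the tool's x, y, z in rad, then the shift along the tool's x, y, z in m, then the opening, from 0 (shut) to 1 (fully open). A call has 1 to 8 rows; each row is the pose to reach, as a shift and turn from the pose commanded when the call began, along the tool's axes at that moment; what a row does not reach only later rows make up. A row lasts 1/10 s, in which the tool goes at most 50 mm and 8.59 degrees, less where a joint would pass 70% of its speed; a pose out of reach is approached as far as the arm can. A call with a gripper value outside its range is refused whole. The fingers move at their own pace and stop on an object; "grip_force" is the grip in N (left out, the last holds). Time passes only in rows, so rows that repeat a pose let the fingers close. It gives the time, the measured TCP pose, the force, the opening and the grip force at its end, in the units of the state.
- read_state(): the state, without advancing time (a new reading comes with each control period).
- camera(name): name is "side" or "top" or "wrist"; returns a dict with "color" (480x640x3 uint8, red, green, blue), "fx", "fy", "cx", "cy" (pixels), "k1" (the pictures are not rectified: a ray, as slopes to the right and down, at radius r is drawn at 1 + k1 r^2 times it, then the intrinsics apply), "camera_from_world" (4x4, takes a point from world to camera coordinates); the wrist camera has in their place "mount" (4x4, takes a point from camera to tool coordinates, whose origin is the TCP and whose axes are the flange's). Camera axes: x right, y down, z forward; pixel columns grow to the right and rows downward; lengths in m; the calibration is good to about 2 mm. A picture is of the moment at which its call begins: read the wrist's pose just before it. There is no depth.
- close_job(): hands the job in; it is judged then, once.
The state is a dict: "time": time; "joint_positions": joint angles; "joint_vel": joint speeds; "joint_torque": joint torques, N m; "ee_pos": TCP position; "eef_rot": TCP orientation; "ft_force": force on the tool from outside, world axes, zero at the start; "torque": the same for the moment, N m; "width": finger opening in m; "grip_force": force on a finger pad.
Only numpy, scipy, OpenCV 4.12 (cv2) and the standard library are available. Lean on these libraries where they do the work, as an engineer would, in place of code of your own. Each camera call takes 0.05 s, during which the arm holds its last target. There are 200 camera calls.

## Working session

There is one attempt and no reset: what is moved stays moved. The work goes in short steps, Python scripts to look and compute and a tool call to move; the robot and the scene stay as the last step left them, time stands still between calls to the robot, and variables do not carry over. Pictures are saved under pics/ and viewed, at most 10 in all, crops included, and the job is handed in when it is done.

Besides the shell and the picture viewer there is one more tool, called after "Call:" by a JSON object that holds its "method" and its "body", one argument or row to a line. play_rows: Moves the arm, as the interface text tells. Its arguments: {"type":"object","properties":{"increments":{"type":"string"},"grip_force":{"type":"number"}},"required":["increments"]}

```bash
ls; mkdir -p pics; python3 - <<'E'
from bench import *
import cv2,numpy as np
s=read_state();print({k:np.round(v,3).tolist() for k,v in s.items()})
ims=[]
for n in("side","top"):
    c=camera(n);cv2.imwrite(f"pics/{n}0.png",c["color"][:,:,::-1]);print(n,c["fx"],c["fy"],c["cx"],c["cy"],c["k1"],np.round(c["camera_from_world"],4).tolist())
c=camera("wrist");cv2.imwrite("pics/wrist0.png",c["color"][:,:,::-1]);print(c["fx"],c["cx"],c["cy"],c["k1"],np.round(c["mount"],4).tolist())
E
```

```text
pics
{'time': 0.0, 'joint_positions': [-1.243, 0.333, -0.065, 1.461, 0.022, 1.35, -0.089], 'joint_vel': [-0.001, -0.0, 0.0, -0.001, 0.001, 0.0, 0.001], 'joint_torque': [0.0, -62.326, 0.024, -38.989, -0.062, 0.04, 0.0], 'ee_pos': [0.215, 0.587, 0.222], 'eef_rot': [0.175, 0.985, -0.001, -0.0], 'ft_force': [0.266, 0.061, 0.423], 'torque': [0.005, -0.007, 0.013], 'grip_force': 0.0, 'width': 0.087}
side 606.8556868330189 606.8556868330189 325.9607074949717 245.35252278481346 -0.12137410843998472 [[-0.0042, -0.9999, -0.012, 0.0308], [-0.554, 0.0123, -0.8325, 0.2724], [0.8325, 0.0032, -0.554, 1.5182], [0.0, 0.0, 0.0, 1.0]]
top 537.4879306939073 537.4879306939073 302.4268413003529 236.91000703536739 -0.12816171659603146 [[0.0253, -0.9997, -0.0065, 0.0209], [-0.996, -0.0246, -0.0859, 0.3698], [0.0857, 0.0087, -0.9963, 1.4222], [0.0, 0.0, 0.0, 1.0]]
345.2666574555659 321.5291725265373 234.70499091567567 -0.01848358206643541 [[0.0009, -0.959, -0.2833, 0.0777], [1.0, 0.0008, 0.0006, -0.001], [-0.0004, -0.2833, 0.959, -0.1622], [0.0, 0.0, 0.0, 1.0]]
```

View pics/top0.png

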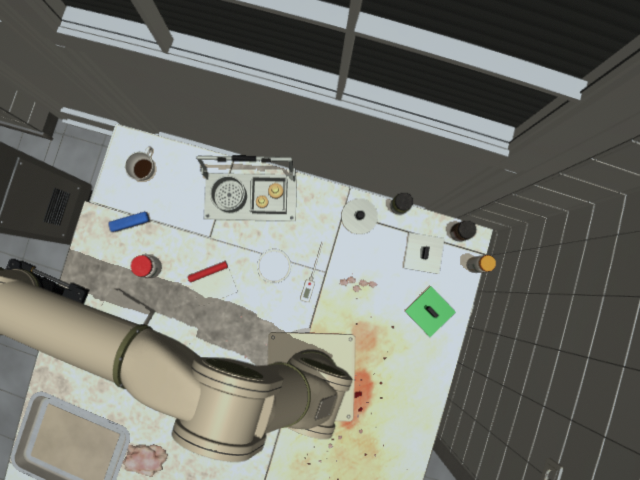

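View pics/side0.png

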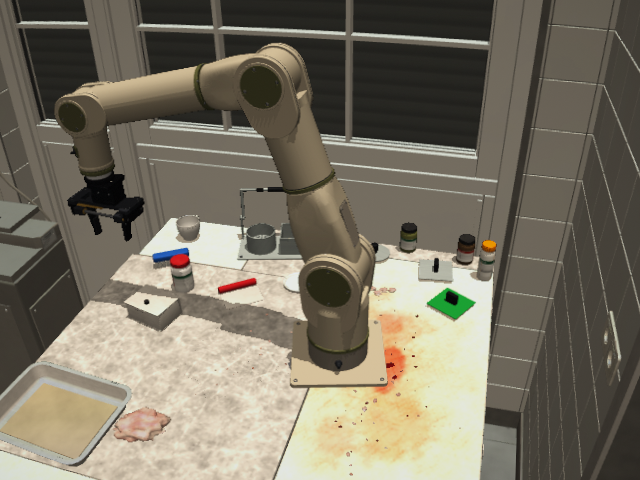

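Top: caddy about (250,190) with open bail, round lid (360,215), square lid (424,253), green decoy lid (430,310), jars at (401,203) and (462,230). Side: the arm partly hides the same things. Next, an enlarged top crop and coarse positions.

```bash
cat > h.py <<'E'
from bench import *
import cv2,numpy as np
from scipy.spatial.transform import Rotation as R
def snap(n):
    s=read_state(); c=camera(n)
    if n=="wrist":
        T=np.eye(4);T[:3,:3]=R.from_quat(s["eef_rot"]).as_matrix();T[:3,3]=s["ee_pos"]
        c["camera_from_world"]=np.linalg.inv(T@c["mount"])
    c["bgr"]=c["color"][:,:,::-1].copy(); return c
def ray(c,uv):
    uv=np.atleast_2d(np.float64(uv));K=np.array([[c["fx"],0,c["cx"]],[0,c["fy"],c["cy"]],[0,0,1]])
    p=cv2.undistortPoints(uv[:,None],K,np.array([c["k1"],0,0,0.]))[:,0]
    W=np.linalg.inv(c["camera_from_world"]);return W[:3,3],np.c_[p,np.ones(len(p))]@W[:3,:3].T
def onz(c,uv,z):
    o,d=ray(c,uv);return o+d*((z-o[2])/d[:,2])[:,None]
def tri(cu):
    A=np.zeros((3,3));b=np.zeros(3);L=[]
    for c,uv in cu:
        o,d=ray(c,uv);d=d[0]/np.linalg.norm(d[0]);P=np.eye(3)-np.outer(d,d);A+=P;b+=P@o;L.append((o,P))
    x=np.linalg.solve(A,b);return x,[np.linalg.norm(P@(x-o))*1e3 for o,P in L]
def proj(c,X):
    X=np.atleast_2d(X);K=np.array([[c["fx"],0,c["cx"]],[0,c["fy"],c["cy"]],[0,0,1]]);M=c["camera_from_world"]
    return cv2.projectPoints(np.float64(X),cv2.Rodrigues(M[:3,:3])[0],M[:3,3],K,np.array([c["k1"],0,0,0.]))[0][:,0]
def blobs(mask,amin=30):
    n,l,st,ce=cv2.connectedComponentsWithStats(mask.astype(np.uint8));return [(i,st[i].tolist(),ce[i].round(1).tolist()) for i in range(1,n) if st[i,4]>=amin],l
def down(yaw):  # tool z down, tool y at angle yaw in world
    y=np.array([np.cos(yaw),np.sin(yaw),0]);z=np.array([0,0,-1.]);return R.from_matrix(np.c_[np.cross(y,z),y,z])
def move(p,rot):
    s=read_state();Q=R.from_quat(s["eef_rot"]);print("turn",(Q.inv()*rot).as_rotvec().round(4),"shift",Q.inv().apply(np.array(p)-s["ee_pos"]).round(4))
E
python3 - <<'E'
from h import *
c=snap("top")
cv2.imwrite("pics/topc.png",cv2.resize(c["bgr"][130:350,190:510],None,fx=2.5,fy=2.5,interpolation=cv2.INTER_CUBIC))
for n,uv,z in(("knob",(360,215),.042),("tab",(424,253),.042),("wellR",(229,195),.066),("wellS",(269,194),.066),("bar",(243,158),.175),("gj",(401,203),.085),("bj",(462,230),.085),("wallL",(160,133),0),("tabl",(350,187),0)):
    print(n,onz(c,uv,z).round(3))
E
```

```text
knob [[ 0.429 -0.12   0.042]]
tab [[ 0.332 -0.291  0.042]]
wellR [[0.47  0.224 0.066]]
wellS [[0.475 0.12  0.066]]
bar [[0.544 0.178 0.175]]
gj [[ 0.457 -0.221  0.085]]
bj [[ 0.391 -0.381  0.085]]
wallL [[0.652 0.436 0.   ]]
tabl [[ 0.511 -0.096  0.   ]]
```

View pics/topc.png

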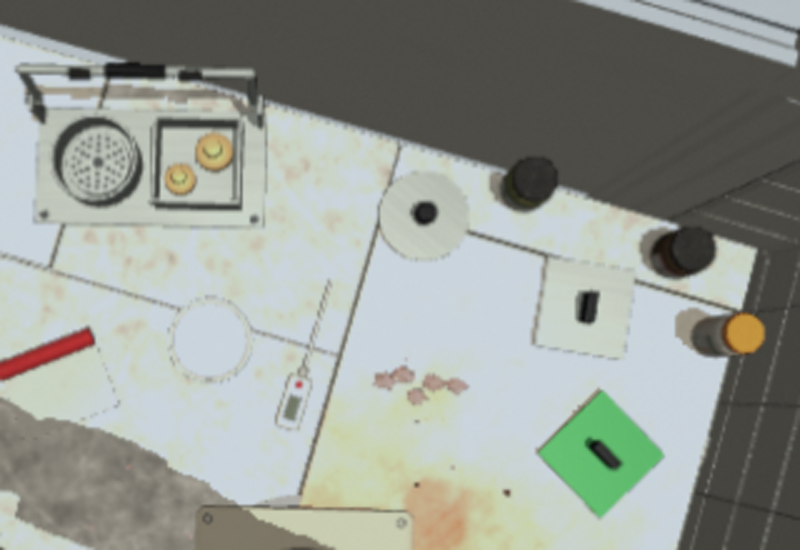

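The crop shows the discs well (98,160), square well (197,165), bail crossbar (135,70) close to the dark wall, the round lid knob at (425,212) and the square lid tab at (587,307). Next I'll move the wrist camera over the box.

```bash
python3 - <<'E'
from h import *
move((.42,.17,.33),down(1.57))
E
```

```text
turn [-8.000e-04 -1.000e-04 -3.499e-01] shift [-0.336  -0.3209 -0.1076]
```

Call:
{"method": "play_rows", "body": {
  "increments": "0 0 -0.1 -0.034 -0.032 -0.03 1;0 0 -0.2 -0.075 -0.07 -0.06 1;0 0 -0.3 -0.11 -0.1 -0.09 1;0 0 -0.35 -0.14 -0.13 -0.107 1;0 0 -0.35 -0.175 -0.165 -0.107 1;0 0 -0.35 -0.21 -0.2 -0.107 1;0 0 -0.35 -0.24 -0.23 -0.107 1;0 0 -0.35 -0.27 -0.26 -0.107 1"
}}

```text
time: 1.0
ee_pos: [0.3787, 0.2495, 0.3297]
eef_rot: [0.0, 1.0, 0.0, 0.0]
ft_force: [1.0, 0.7, -0.1]
width: 0.0871
grip_force: 0.0
```

Call:
{"method": "play_rows", "body": {
  "increments": "0 0 0 -0.04 -0.04 0 1;0 0 0 -0.04 -0.084 0 1;0 0 0 -0.04 -0.084 0 1;0 0 0 -0.04 -0.084 0 1"
}}

```text
time: 1.4
ee_pos: [0.4182, 0.1669, 0.3297]
eef_rot: [0.001, 1.0, 0.0, 0.0]
ft_force: [-0.8, 0.5, -1.1]
width: 0.0868
grip_force: 0.0
```

```bash
python3 - <<'E'
from h import *
import pickle
s=read_state();print(s["time"],s["ee_pos"].__repr__(),s["eef_rot"])
c=snap("wrist");cv2.imwrite("pics/w1.png",c["bgr"]);pickle.dump(c,open("w1.pkl","wb"))
c=snap("top");pickle.dump(c,open("t1.pkl","wb"));c=snap("side");pickle.dump(c,open("s1.pkl","wb"))
move((.40,-.16,.27),down(1.57))
E
```

```text
1.4 array([0.41823587, 0.16690999, 0.32970738]) [1.43960117e-03 9.99998861e-01 4.48026678e-04 6.21618639e-05]
turn [ 0.     -0.0002  0.0023] shift [ 0.0182 -0.3289  0.0594]
```

View pics/w1.png

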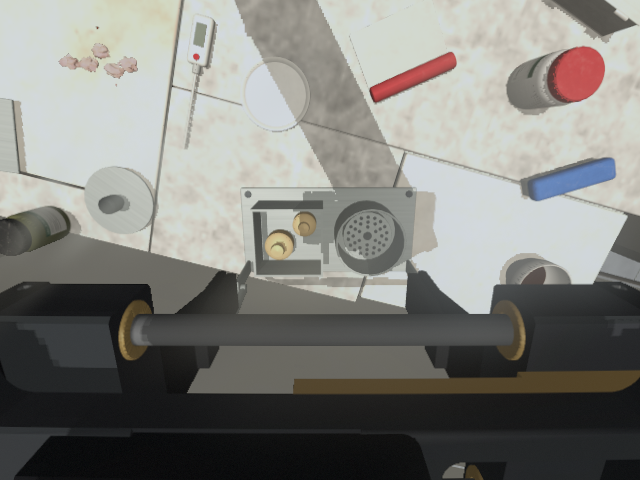

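The wrist view shows the front plate corners at (242,188) and (414,188), the round well at (368,237) and the round lid at (120,200). The gripper hides the bail. I'll step back toward the hinge for a second view.

Call:
{"method": "play_rows", "body": {
  "increments": "0 0 0 -0.045 0 0.0 1;0 0 0 -0.05 0 0.0 1;0 0 0 -0.05 0 0.0 1"
}}

```text
time: 1.85
ee_pos: [0.4684, 0.1684, 0.3287]
eef_rot: [-0.0, 1.0, -0.001, -0.001]
ft_force: [-0.1, 0.9, -0.6]
width: 0.0869
grip_force: 0.0
```

```bash
python3 - <<'E'
from h import *
import pickle
c=snap("wrist");pickle.dump(c,open("w2.pkl","wb"))
a=pickle.load(open("w1.pkl","rb"));s=pickle.load(open("s1.pkl","rb"));t=pickle.load(open("t1.pkl","rb"))
A=cv2.resize(a["bgr"][170:300,230:430],(400,260),interpolation=2);B=cv2.resize(c["bgr"][100:290,200:460],(400,292),interpolation=2)
C=cv2.resize(t["bgr"][140:235,190:310],(400,317),interpolation=2);D=cv2.resize(s["bgr"][170:270,210:380],(400,235),interpolation=2)
m=np.zeros((600,800,3),np.uint8);m[:260,:400]=A;m[:292,400:]=B;m[292:592,:400]=C[:300];m[292:527,400:]=D
cv2.imwrite("pics/m2.png",m)
E
```

```text
(no output)
```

View pics/m2.png

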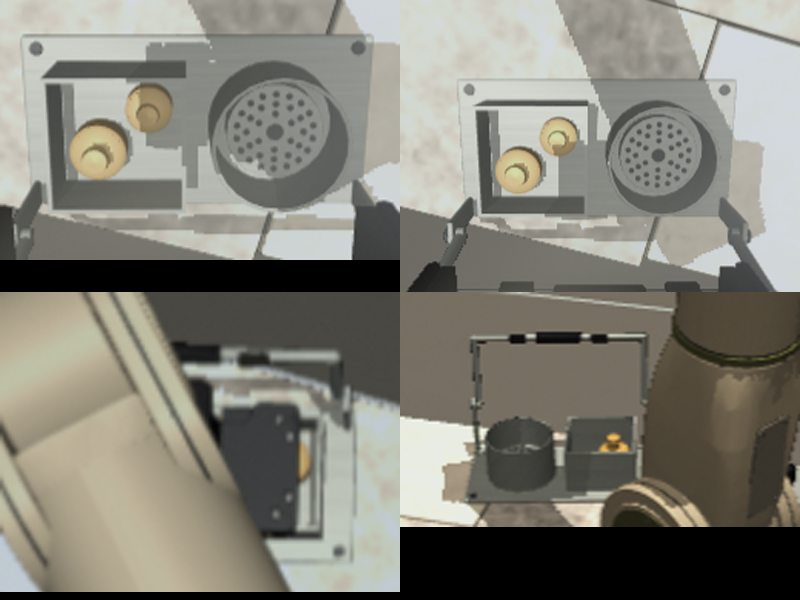

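The montage shows the plate's front corners and screw holes in both wrist views (A holes near (248,194), (409,193); B holes near (245,158), (412,158)), both wells, and the bail sleeve in the side view near (278,189).

```bash
cat > cad.py <<'E'
from h import *
import pickle
a=pickle.load(open("w1.pkl","rb"));b=pickle.load(open("w2.pkl","rb"))
def hole(c,u,v):
    g=cv2.cvtColor(c["bgr"],6)[v-7:v+8,u-7:u+8].astype(float);w=np.clip(np.median(g)-25-g,0,None)
    yy,xx=np.mgrid[-7:8,-7:8];w[(xx**2+yy**2)>20]=0
    return (u+(w*xx).sum()/w.sum(),v+(w*yy).sum()/w.sum())
def corner(c,u,v): return cv2.cornerSubPix(cv2.cvtColor(c["bgr"],6),np.float32([[[u,v]]]),(4,4),(-1,-1),(3,40,.01))[0,0]
P={}
for n,f,pa,pb in(("hR",hole,(248,194),(245,158)),("hL",hole,(409,193),(412,158)),("cR",corner,(241,188),(238,152)),("cL",corner,(417,188),(417,152))):
    ua,ub=f(a,*pa),f(b,*pb);x,r=tri([(a,ua),(b,ub)]);P[n]=(onz(a,ua,.006)[0]+onz(b,ub,.006)[0])/2
    print(n,np.round(ua,1),np.round(ub,1),onz(a,ua,.006).round(4),onz(b,ub,.006).round(4),"tri",x.round(3),np.round(r,1))
for k in("h","c"):
    d=P[k+"L"]-P[k+"R"];m=(P[k+"L"]+P[k+"R"])/2;print(k,"len",np.linalg.norm(d),"yaw",np.arctan2(-d[0],d[1]),"mid",m)
d=P["cL"]-P["cR"];yaw=np.arctan2(-d[0],d[1]);m=(P["cL"]+P["cR"])/2
C=m+.064*np.array([np.cos(yaw),np.sin(yaw),0]);C[2]=0;print("caddy",C,yaw)
Q=R.from_euler("z",yaw)
print("wells",C+Q.apply([0,.054,.066]),C+Q.apply([0,-.054,.066]))
E
python3 - <<'E'
from cad import *
# bail sleeve
t=cv2.imread("pics/top0.png");T=snap("top");S=pickle.load(open("s1.pkl","rb"))
def sl(img,u0,u1,v0,v1):
    g=cv2.cvtColor(img,6)[v0:v1,u0:u1];bl,l=blobs(g<28,8);return [(x[1],(x[2][0]+u0,x[2][1]+v0)) for x in bl]
bt,bs=sl(t,215,280,148,170),sl(S["bgr"],255,300,180,198);print(bt,bs)
ut,us=max(bt,key=lambda x:x[0][4])[1],max(bs,key=lambda x:x[0][4])[1]
x,r=tri([(T,ut),(S,us)]);loc=Q.inv().apply(x-C);print("bar",x,r,"caddy",loc,"ang",np.arctan2(loc[2]-.079,.058-loc[0]))
for w in(a,b):
  g=np.full_like(w["bgr"],0)
  X=[C+Q.apply([0,y,.066])+Q.apply([r_*np.cos(t_),r_*np.sin(t_),0]) for y,r_ in((.054,.043),) for t_ in np.linspace(0,6.28,60)]
  X+=[C+Q.apply([sx*.046,-.054+sy*.046,.066]) for sx in(-1,1) for sy in(-1,1)]
  for p in proj(w,X): cv2.circle(w["bgr"],tuple(np.int32(p.round())),1,(0,0,255),-1)
m=np.hstack([cv2.resize(a["bgr"][170:300,230:430],(400,260)),cv2.resize(b["bgr"][130:260,220:420],(400,260))]);cv2.imwrite("pics/ov.png",m)
E
```

```text
hR [247.7 194. ] [244.7 158. ] [[0.4233 0.0615 0.006 ]] [[0.4232 0.0614 0.006 ]] tri [0.423 0.062 0.007] [0.1 0.1]
hL [408.5 193.6] [410.6 158.2] [[0.4233 0.2899 0.006 ]] [[0.4232 0.2899 0.006 ]] tri [0.423 0.29  0.007] [0. 0.]
cR [241. 188.] [238. 152.] [[0.4147 0.0527 0.006 ]] [[0.4151 0.0527 0.006 ]] tri [0.415 0.052 0.002] [0. 0.]
cL [417. 188.] [417. 152.] [[0.4152 0.3014 0.006 ]] [[0.4148 0.298  0.006 ]] tri [0.414 0.298 0.012] [1.6 1.6]
h len 0.22843380084347936 yaw 0.00020511172220507174 mid [0.42322824 0.17566774 0.006     ]
c len 0.24706233703592936 yaw -0.00040026071945648597 mid [0.41497074 0.17618767 0.006     ]
caddy [0.47897073 0.17616206 0.        ] -0.00040026071945648597
wells [0.47899235 0.23016205 0.066     ] [0.47894912 0.12216206 0.066     ]
[([23, 7, 8, 2, 11], (241.9, 155.7)), ([18, 11, 12, 1, 12], (238.5, 159.0))] [([13, 7, 19, 5, 76], (277.3, 189.2)), ([2, 9, 6, 3, 18], (259.5, 190.0)), ([37, 8, 6, 3, 15], (294.6, 189.2))]
bar [0.53995297 0.18215101 0.17931122] [np.float64(5.612756165979907), np.float64(5.612756165979851)] caddy [0.06097984 0.00601336 0.17931122] ang 1.600493509962916
```

View pics/ov.png

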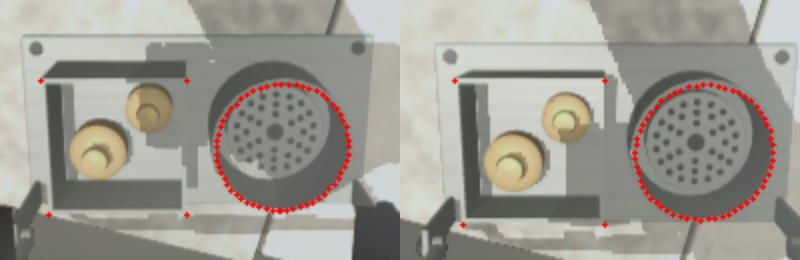

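The projected inner round rim and outer square corners (red) match the picture to about 2 mm, so I accept the caddy pose: (0.479, 0.1757), yaw about 0. Now the lids.

Call:
{"method": "play_rows", "body": {
  "increments": "0 0 0 0.02 -0.045 0.0 1;0 0 0 0.04 -0.09 0.0 1;0 0 0 0.06 -0.135 0.01 1;0 0 0 0.08 -0.18 0.02 1;0 0 0 0.08 -0.225 0.03 1;0 0 0 0.08 -0.27 0.03 1;0 0 0 0.08 -0.32 0.03 1;0 0 0 0.08 -0.32 0.03 1"
}}

```text
time: 2.75
ee_pos: [0.3866, -0.1577, 0.3001]
eef_rot: [0.004, 1.0, 0.001, 0.001]
ft_force: [0.4, 0.7, 0.3]
width: 0.0869
grip_force: 0.0
```

```bash
python3 - <<'E'
from h import *
import pickle
c=snap("wrist");pickle.dump(c,open("w3.pkl","wb"));c=snap("top");pickle.dump(c,open("t3.pkl","wb"));c=snap("side");pickle.dump(c,open("s3.pkl","wb"))
print(read_state()["ee_pos"])
E
```

```text
[ 0.38776194 -0.15141183  0.29961555]
```

Call:
{"method": "play_rows", "body": {
  "increments": "0 0 0 0.02 -0.045 0.0 1;0 0 0 0.04 -0.08 0.0 1;0 0 0 0.04 -0.08 0.0 1;0 0 0 0.04 -0.08 0.0 1"
}}

```text
time: 3.3
ee_pos: [0.3481, -0.2314, 0.2996]
eef_rot: [-0.0, 1.0, 0.001, 0.0]
ft_force: [-1.0, 1.8, -0.5]
width: 0.0868
grip_force: 0.0
```

```bash
python3 - <<'E'
from h import *
import pickle
c=snap("wrist");pickle.dump(c,open("w4.pkl","wb"));a=pickle.load(open("w3.pkl","rb"));print(read_state()["ee_pos"])
m=np.zeros((600,800,3),np.uint8)
m[:300,:400]=cv2.resize(a["bgr"],(400,300),interpolation=3);m[:300,400:]=cv2.resize(c["bgr"],(400,300),interpolation=3)
t=pickle.load(open("t3.pkl","rb"))["bgr"];s=pickle.load(open("s3.pkl","rb"))["bgr"]
m[300:,:400]=cv2.resize(t[140:260,190:350],(400,300));m[300:,400:]=cv2.resize(s[170:290,230:390],(400,300))
cv2.imwrite("pics/m4.png",m)
E
```

```text
[ 0.34843656 -0.23080414  0.29955552]
```

View pics/m4.png

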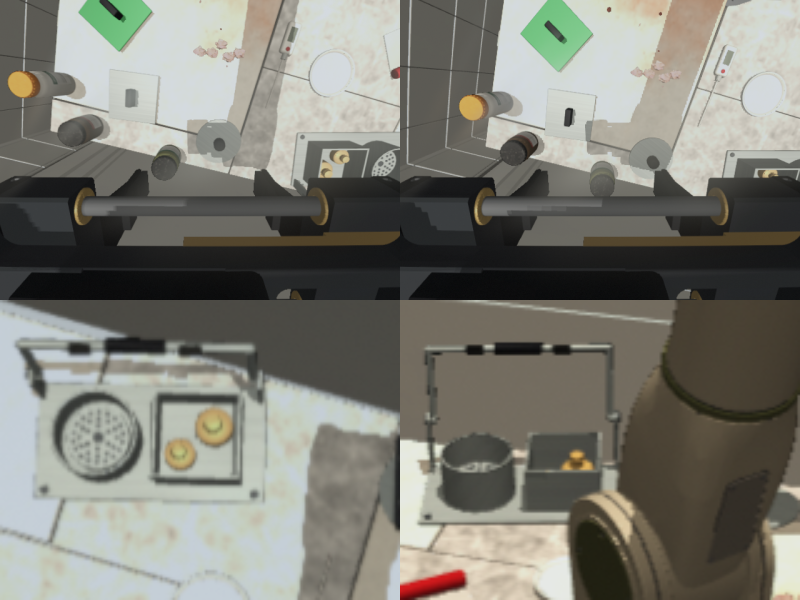

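Upper row: wrist views from two places. The knob is near (350,226) and (403,246) in full pixels, the tab near (210,157) and (270,184). Lower row: clear top and side views of the bail sleeve near (244,158) and (277,189).

```bash
python3 - <<'E'
from cad import *
w3=pickle.load(open("w3.pkl","rb"));w4=pickle.load(open("w4.pkl","rb"));t3=pickle.load(open("t3.pkl","rb"));s3=pickle.load(open("s3.pkl","rb"))
np.set_printoptions(precision=4,suppress=True)
def dark(c,u,v,r,th):
    x0,y0=u-r,v-r;g=cv2.cvtColor(c["bgr"],6)[y0:v+r,x0:u+r];bl,l=blobs(g<th,25)
    for i,st,ce in bl:
        m=(l==i).astype(np.uint8);ct=max(cv2.findContours(m,0,1)[0],key=len)+np.int32([x0,y0]);rr=cv2.minAreaRect(ct)
        print("  ",st,[ce[0]+x0,ce[1]+y0],np.round(rr[0],1),np.round(rr[1],1),round(rr[2],1))
    return g
for n,c,u,v in(("k3",w3,350,226),("k4",w4,403,246),("t3",w3,210,157),("t4",w4,270,184)):
    g=cv2.cvtColor(c["bgr"],6);p=g[v-30:v+31,u-30:u+31];print(n,"centre",g[v,u],"pcts",np.percentile(p,[1,5,10,25,50,75]))
    for th in (60,100,125): print(th);dark(c,u,v,26,th)
T,S=t3,s3
for n,c,u0,u1,v0,v1 in(("top",T,215,290,148,172),("side",S,235,325,180,200)):
    g=cv2.cvtColor(c["bgr"],6)[v0:v1,u0:u1]
    for th in(35,45,60): print(n,th,[(x[1][:2],x[1][2:],(x[2][0]+u0,x[2][1]+v0)) for x in blobs(g<th,15)[0]])
E
```

```text
hR [247.7 194. ] [244.7 158. ] [[0.4233 0.0615 0.006 ]] [[0.4232 0.0614 0.006 ]] tri [0.423 0.062 0.007] [0.1 0.1]
hL [408.5 193.6] [410.6 158.2] [[0.4233 0.2899 0.006 ]] [[0.4232 0.2899 0.006 ]] tri [0.423 0.29  0.007] [0. 0.]
cR [241. 188.] [238. 152.] [[0.4147 0.0527 0.006 ]] [[0.4151 0.0527 0.006 ]] tri [0.415 0.052 0.002] [0. 0.]
cL [417. 188.] [417. 152.] [[0.4152 0.3014 0.006 ]] [[0.4148 0.298  0.006 ]] tri [0.414 0.298 0.012] [1.6 1.6]
h len 0.22843380084347936 yaw 0.00020511172220507174 mid [0.42322824 0.17566774 0.006     ]
c len 0.24706233703592936 yaw -0.00040026071945648597 mid [0.41497074 0.17618767 0.006     ]
caddy [0.47897073 0.17616206 0.        ] -0.00040026071945648597
wells [0.47899235 0.23016205 0.066     ] [0.47894912 0.12216206 0.066     ]
k3 centre 78 pcts [ 75.  82. 128. 138. 141. 143.]
60
100
   [18, 21, 18, 21, 309] [350.4, 230.9] [350.5 231. ] [20. 17.] 90.0
125
   [17, 20, 20, 22, 347] [350.5, 230.8] [350.5 230.5] [21. 19.] 90.0
k4 centre 140 pcts [ 69.  78.  82. 139. 143. 148.]
60
100
   [18, 29, 20, 22, 333] [404.3, 259.4] [404.3 259.5] [22.2 17.8] 56.
[... 537 characters left out ...]
12.5 29.6] 6.3
top 35 [([18, 7], [22, 5, 91], (243.7, 157.4))]
top 45 [([18, 7], [23, 6, 115], (244.0, 157.8)), ([3, 10], [7, 3, 19], (221.0, 159.0)), ([47, 11], [8, 3, 17], (265.2, 159.8))]
top 60 [([17, 7], [24, 6, 128], (243.5, 157.8)), ([3, 10], [8, 3, 23], (221.3, 159.0)), ([47, 11], [9, 3, 26], (265.8, 160.0))]
side 35 [([33, 7], [19, 5, 92], (276.7, 189.0)), ([21, 8], [7, 4, 24], (259.2, 189.6)), ([56, 8], [7, 4, 25], (294.1, 189.6))]
side 45 [([33, 7], [19, 5, 93], (276.8, 189.0)), ([21, 8], [8, 4, 26], (259.5, 189.5)), ([56, 8], [8, 4, 26], (294.3, 189.6))]
side 60 [([32, 7], [21, 5, 95], (276.8, 189.0)), ([21, 8], [8, 4, 26], (259.5, 189.5)), ([55, 8], [23, 4, 43], (298.3, 189.7))]
```

```bash
python3 - <<'E' | tail -n +9
from cad import *
w3=pickle.load(open("w3.pkl","rb"));w4=pickle.load(open("w4.pkl","rb"));t3=pickle.load(open("t3.pkl","rb"));s3=pickle.load(open("s3.pkl","rb"))
np.set_printoptions(precision=4,suppress=True)
t0=dict(t3);t0["bgr"]=cv2.imread("pics/top0.png")
print("knob",tri([(w3,(350.4,230.9)),(w4,(404.3,259.4))]))
def dk(c,u,v,r,th):
    g=cv2.cvtColor(c["bgr"],6)[v-r:v+r,u-r:u+r];b=max(blobs(g<th,10)[0],key=lambda x:x[1][4]);return (b[2][0]+u-r,b[2][1]+v-r),b[1]
for th in(60,90,120):
    k,a1=dk(t0,360,215,10,th);t,a2=dk(t0,424,253,10,th);print(th,k,a1,t,a2,"knob all",tri([(w3,(350.4,230.9)),(w4,(404.3,259.4)),(t0,k)]),"tab",tri([(w4,(269.3,187.2)),(t0,t)]))
print("onz tab w4 .027",onz(w4,(269.3,187.2),.027),"top",onz(t0,t,.03))
def quad(c,pts,z):
    g=cv2.cvtColor(c["bgr"],6);p=cv2.cornerSubPix(g,np.float32(pts)[:,None],(5,5),(-1,-1),(3,40,.01))[:,0];X=onz(c,p,z)
    e=np.roll(X,-1,0)-X;print(p.tolist(),"\n",X[:,:2].tolist(),"centre",X.mean(0),"len",np.linalg.norm(e,axis=1),"ang",np.degrees(np.arctan2(e[:,1],e[:,0]))%90)
quad(t0,[(190+547/2.5,130+255/2.5),(190+635/2.5,130+268/2.5),(190+624/2.5,130+358/2.5),(190+536/2.5,130+344/2.5)],.012)
q=np.array([(551,90),(597,97),(590,138),(545,134)],float);q[:,0]-=400;quad(w4,q*1.6,.012)
c,s=(243.7,157.6),(276.8,189.);C[1]=.1757
x,r=tri([(t3,c),(s3,s)]);print("bar",x,r,"ang",np.arctan2(x[2]-.079,.058+C[0]-x[0]))
for n,u in(("feetL",((221.2,159),(259.4,189.5))),("feetR",((265.5,159.9),(294.2,189.6)))): print(n,tri([(t3,u[0]),(s3,u[1])]))
# circle plate of round lid
for c,u,v,r in((w3,350,224,50),(w4,403,246,50),(t0,360,216,25)):
    g=cv2.GaussianBlur(cv2.cvtColor(c["bgr"],6)[v-r:v+r,u-r:u+r],(3,3),0);k=40 if r==50 else 1
    h=cv2.HoughCircles(g,3,1,30,param1=120,param2=.6,minRadius=r*13//25,maxRadius=r*22//25)
    if h is not None:
        h=h[0,0];print("circ",h[:2]+[u-r,v-r],h[2],onz(c,h[:2]+[u-r,v-r],.012))
E
```

```text
knob (array([ 0.4325, -0.1209,  0.0287]), [np.float64(0.11070321751366871), np.float64(0.11070321751369347)])
60 (359.5, 214.7) [6, 6, 8, 8, 52] (424.6, 252.5) [8, 4, 7, 12, 61] knob all (array([ 0.4318, -0.1208,  0.0296]), [np.float64(0.3366929724356566), np.float64(0.573404821227444), np.float64(0.8964251262681807)]) tab (array([ 0.3351, -0.2965,  0.0296]), [np.float64(1.1385913614730272), np.float64(1.1385913614730072)])
90 (359.6, 214.8) [5, 6, 10, 9, 65] (424.7, 252.39999999999998) [7, 4, 8, 12, 75] knob all (array([ 0.4315, -0.121 ,  0.0305]), [np.float64(0.38095777911182505), np.float64(0.6106008686922042), np.float64(0.9310970251484331)]) tab (array([ 0.3353, -0.2968,  0.0291]), [np.float64(0.9535919218560717), np.float64(0.9535919218561932)])
120 (359.4, 214.9) [5, 6, 10, 9, 76] (424.6, 252.3) [7, 3, 9, 14, 94] knob all (array([ 0.4316, -0.1208,  0.0299]), [np.float64(0.5284960625397632), np.float64(0.7731107794928729), np.float64(1.2848432361837692)]) tab (array([ 0.3358, -0.2972,  0.0259]), [np.float64(0.9795438446572468), np.float64(0.9795438446571273)])
onz tab w4 .027 [[ 0.3363 -0.2978  0.027 ]] top [[ 0.3349 -0.2955  0.03  ]]Traceback (most recent call last):
  File "<stdin>", line 14, in <module>
  File "<stdin>", line 12, in quad
cv2.error: OpenCV(4.12.0) :-1: error: (-5:Bad argument) in function 'cornerSubPix'
> Overload resolution failed:
>  - Layout of the output array corners is incompatible with cv::Mat
>  - Expected Ptr<cv::UMat> for argument 'corners'
```

```bash
python3 - <<'E' | tail -n +9
from cad import *
w3=pickle.load(open("w3.pkl","rb"));w4=pickle.load(open("w4.pkl","rb"));t3=pickle.load(open("t3.pkl","rb"));s3=pickle.load(open("s3.pkl","rb"))
np.set_printoptions(precision=4,suppress=True)
t0=dict(t3);t0["bgr"]=cv2.imread("pics/top0.png")
def quad(c,pts,z):
    g=cv2.cvtColor(c["bgr"],6);p=cv2.cornerSubPix(g,np.float32(pts).reshape(-1,1,2).copy(),(5,5),(-1,-1),(3,40,.01))[:,0];X=onz(c,p,z)
    e=np.roll(X,-1,0)-X;print(p.round(1).tolist(),"\n",X[:,:2].round(4).tolist(),"centre",X.mean(0),"len",np.linalg.norm(e,axis=1),"ang",np.degrees(np.arctan2(e[:,1],e[:,0]))%90)
quad(t0,[(190+547/2.5,130+255/2.5),(190+635/2.5,130+268/2.5),(190+624/2.5,130+358/2.5),(190+536/2.5,130+344/2.5)],.012)
q=np.array([(551,90),(597,97),(590,138),(545,134)],float);q[:,0]-=400;quad(w4,q*1.6,.012)
c,s=(243.7,157.6),(276.8,189.);C[1]=.1757
x,r=tri([(t3,c),(s3,s)]);print("bar",x,r,"ang",np.arctan2(x[2]-.079,.058+C[0]-x[0]))
for n,u in(("feetL",((221.2,159),(259.4,189.5))),("feetR",((265.5,159.9),(294.2,189.6)))): print(n,tri([(t3,u[0]),(s3,u[1])]))
for c,u,v,r in((w3,350,224,50),(w4,403,246,50),(t0,360,216,25)):
    g=cv2.GaussianBlur(cv2.cvtColor(c["bgr"],6)[v-r:v+r,u-r:u+r],(3,3),0)
    h=cv2.HoughCircles(g,3,1,30,param1=120,param2=.5,minRadius=r*13//25,maxRadius=r*22//25)
    if h is not None:
        h=h[0,0];print("circ",h[:2]+[u-r,v-r],h[2],onz(c,h[:2]+[u-r,v-r],.012))
E
```

```text
[[408.5, 231.60000610351562], [444.0, 237.1999969482422], [439.29998779296875, 272.5], [402.8999938964844, 267.70001220703125]] 
 [[0.3908, -0.2551], [0.3782, -0.3523], [0.2827, -0.34], [0.2932, -0.241]] centre [ 0.3362 -0.2971  0.012 ] len [0.098  0.0963 0.0996 0.0986] ang [82.6038 82.6566 83.9327 81.7852]
[[241.60000610351562, 144.0], [313.8999938964844, 153.8000030517578], [304.0, 220.8000030517578], [232.0, 214.39999389648438]] 
 [[0.2838, -0.3329], [0.2959, -0.2417], [0.3838, -0.2553], [0.375, -0.3515]] centre [ 0.3346 -0.2953  0.012 ] len [0.092  0.0889 0.0966 0.0931] ang [82.4358 81.1404 84.8058 78.4622]
bar [0.5442 0.1771 0.177 ] [np.float64(1.4191581346664373), np.float64(1.4191581346665179)] ang 1.6447539254897645
feetL (array([0.5393, 0.2309, 0.1787]), [np.float64(0.9858101325742094), np.float64(0.9858101325742267)])
feetR (array([0.5397, 0.1236, 0.1765]), [np.float64(0.8852075826118174), np.float64(0.8852075826118226)])
circ [349.5 224.5] 35.5 [[ 0.4282 -0.1208  0.012 ]]
circ [402.5 255.5] 36.3 [[ 0.4331 -0.1196  0.012 ]]
circ [358.5 215.5] 19.0 [[ 0.4311 -0.1194  0.012 ]]
```

```bash
python3 - <<'E'
from h import *
move((.4318,-.1207,.12),down(np.radians(60)))
E
```

```text
turn [6.000e-04 4.000e-04 5.254e-01] shift [-0.0835  0.1099  0.1797]
```

Call:
{"method": "play_rows", "body": {
  "increments": "0 0 0.13 -0.02 0.027 0.03 0.6;0 0 0.26 -0.04 0.055 0.06 0.6;0 0 0.39 -0.06 0.082 0.09 0.6;0 0 0.525 -0.0835 0.11 0.12 0.6;0 0 0.525 -0.0835 0.11 0.15 0.6;0 0 0.525 -0.0835 0.11 0.18 0.6;0 0 0.525 -0.0835 0.11 0.18 0.6;0 0 0.525 -0.0835 0.11 0.18 0.6"
}}

```text
time: 4.15
ee_pos: [0.4315, -0.1215, 0.1198]
eef_rot: [0.259, 0.966, -0.0, -0.001]
ft_force: [-0.0, 0.3, 1.5]
width: 0.0525
grip_force: 0.0
```

```bash
python3 - <<'E'
from h import *
s=read_state();print(s["ee_pos"],s["width"],R.from_quat(s["eef_rot"]).as_matrix()[:,1])
move((.4318,-.1207,.018),down(np.radians(60)))
E
```

```text
[ 0.43150256 -0.12149022  0.11984048] 0.05253651303714279 [ 0.50038447  0.86580285 -0.00089916]
turn [-0.0009 -0.001  -0.0004] shift [0.     0.0009 0.1018]
```

Call:
{"method": "play_rows", "body": {
  "increments": "0 0 0 0 0.001 0.04 0.6;0 0 0 0 0.001 0.075 0.6;0 0 0 0 0.001 0.102 0.6;0 0 0 0 0.001 0.102 0.6;0 0 0 0 0.001 0.102 0;0 0 0 0 0.001 0.102 0;0 0 0 0 0.001 0.102 0;0 0 0 0 0.001 0.102 0",
  "grip_force": 30
}}

```text
time: 4.95
ee_pos: [0.4328, -0.1215, 0.0186]
eef_rot: [0.26, 0.966, 0.001, 0.001]
ft_force: [0.3, 1.2, -0.2]
width: 0.0284
grip_force: 0.0
```

Call:
{"method": "play_rows", "body": {
  "increments": "0 0 0 0 0 0 0;0 0 0 0 0 -0.03 0;0 0 0 0 0 -0.07 0;0 0 0 0 0 -0.11 0;0 0 0 0 0 -0.15 0;0 0 0 0 0 -0.15 0"
}}

```text
time: 5.55
ee_pos: [0.4345, -0.1221, 0.1721]
eef_rot: [0.26, 0.966, 0.002, 0.004]
ft_force: [0.0, -0.6, -2.1]
width: 0.0233
grip_force: 30.0
```

```bash
python3 - <<'E'
from h import *
s=read_state();print(s["ee_pos"],s["width"],s["ft_force"])
move((.479,.2297,.165),down(np.pi/2))
E
```

```text
[ 0.43451971 -0.12207523  0.17214639] 0.02327168871584789 [ 0.02414126 -0.61701812 -2.09185823]
turn [ 0.0032  0.0074 -0.5262] shift [0.1383 0.3265 0.0079]
```

Call:
{"method": "play_rows", "body": {
  "increments": "0 0 -0.13 0.017 0.041 0 0;0 0 -0.26 0.034 0.082 0 0;0 0 -0.39 0.051 0.123 0 0;0 0 -0.526 0.068 0.164 0 0;0 0 -0.526 0.085 0.205 0 0;0 0 -0.526 0.105 0.246 0.005 0;0 0 -0.526 0.122 0.287 0.008 0;0 0 -0.526 0.138 0.3265 0.008 0"
}}

```text
time: 6.35
ee_pos: [0.4756, 0.2317, 0.158]
eef_rot: [-0.0, 1.0, -0.0, -0.001]
ft_force: [-0.4, 0.5, -2.1]
width: 0.0227
grip_force: 30.0
```

Call:
{"method": "play_rows", "body": {
  "increments": "0 0 0 0 0 0 0;0 0 0 0 0 0 0;0 0 0 0 0 0 0"
}}

```text
time: 6.65
ee_pos: [0.4763, 0.2286, 0.1588]
eef_rot: [0.001, 1.0, -0.001, -0.0]
ft_force: [-0.6, 0.6, -1.5]
width: 0.023
grip_force: 30.0
```

```bash
python3 - <<'E'
from h import *
s=read_state();print(s["ee_pos"],s["width"],s["ft_force"],s["torque"],R.from_quat(s["eef_rot"]).as_matrix().round(4).tolist())
import pickle
c=snap("wrist");pickle.dump(c,open("w5.pkl","wb"));s=snap("side");
m=np.vstack([c["bgr"][60:300,100:540],cv2.resize(s["bgr"][150:270,210:430],(440,240))]);cv2.imwrite("pics/w5.png",m)
move((.479,.2297,.090),down(np.pi/2))
E
```

```text
[0.47634876 0.22863167 0.15884334] 0.023030675469668384 [-0.58935656  0.6325161  -1.53421816] [-0.0355403  -0.02789508 -0.02173276] [[-1.0, 0.0013, -0.0009], [0.0013, 1.0, -0.001], [0.0009, -0.001, -1.0]]
turn [-0.0002 -0.0003 -0.0019] shift [-0.0025  0.0011  0.0693]
```

View pics/w5.png

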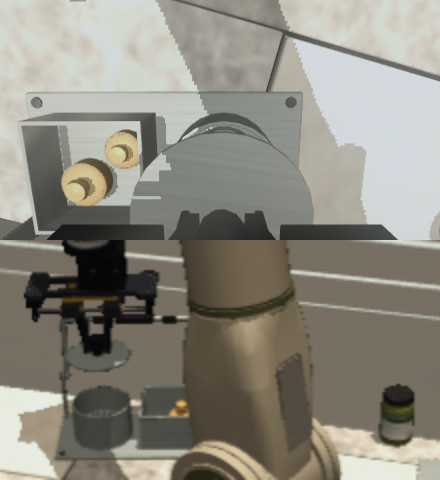

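The lid is held level over the round well. In this frame the square rim's front-left corner is at (119,181) and the plate holes are at about (137,162) and (391,162). I'll check the pose with these before lowering.

```bash
python3 - <<'E' | tail -n +9
from cad import *
w=pickle.load(open("w5.pkl","rb"))
for u in((137,162),(391,162)): print(onz(w,hole(w,*u),.006))
g=cv2.cvtColor(w["bgr"],6)
for p in((119,181),(256,175)):
    q=cv2.cornerSubPix(g,np.float32([[p]]),(4,4),(-1,-1),(3,40,.01))[0,0];print(q,onz(w,q,.066))
print(proj(w,[(.433,.0757,.066),(.433,.1677,.066),(.525,.0757,.066)]))
# lid plate circle edge at z = tcp-.0186+.012
c=read_state()["ee_pos"]
h=cv2.Canny(g,60,150)
for v in (230,250,270):
    r=np.nonzero(h[v,200:460])[0]+200;print(v,r[:4],r[-4:],onz(w,(r[-1],v),c[2]-.0066))
E
```

```text
[[0.42258268 0.06149094 0.006     ]]
[[0.42323086 0.28986783 0.006     ]]
[120.18879 181.97742] [[0.43274357 0.07825355 0.066     ]]
[254.68556 172.4489 ] [[0.42601836 0.17876211 0.066     ]]
[[116.85263322 182.33548591]
 [240.23803808 182.015442  ]
 [135.65438408 295.06349207]]
230 [210 214 240 244] [269 270 399 400] [[0.44552939 0.26755698 0.15275016]]
250 [206 209 210 216] [210 216 234 409] [[0.45623633 0.27289165 0.15275016]]
270 [229 282 283 284] [358 359 360 414] [[0.46732645 0.27631975 0.15275016]]
```

Call:
{"method": "play_rows", "body": {
  "increments": "0 0 0 -0.0025 0.001 0.03 0;0 0 0 -0.0025 0.001 0.055 0;0 0 0 -0.0025 0.001 0.066 0;0 0 0 -0.0025 0.001 0.066 0;0 0 0 -0.0025 0.001 0.066 0;0 0 0 -0.0025 0.001 0.07 0;0 0 0 -0.0025 0.001 0.073 0;0 0 0 -0.0025 0.001 0.076 0"
}}

```text
time: 7.55
ee_pos: [0.4792, 0.2312, 0.0838]
eef_rot: [-0.0, 1.0, 0.0, 0.0]
ft_force: [-0.4, -0.0, -1.8]
width: 0.0235
grip_force: 30.0
```

Call:
{"method": "play_rows", "body": {
  "increments": "0 0 0 0 0 0.002 0;0 0 0 0 0 0.004 0;0 0 0 0 0 0.004 0;0 0 0 0 0 0.004 0"
}}

```text
time: 7.95
ee_pos: [0.479, 0.231, 0.0796]
eef_rot: [-0.0, 1.0, 0.0, 0.0]
ft_force: [-0.7, -0.3, -1.3]
width: 0.0231
grip_force: 30.0
```

Call:
{"method": "play_rows", "body": {
  "increments": "0 0 0 0 -0.001 0.001 0;0 0 0 0 -0.001 0.002 0;0 0 0 0 -0.001 0.003 0;0 0 0 0 -0.001 0.003 0"
}}

```text
time: 8.35
ee_pos: [0.4789, 0.23, 0.0764]
eef_rot: [-0.0, 1.0, 0.0, -0.0]
ft_force: [-0.1, 0.7, -1.5]
width: 0.0237
grip_force: 30.0
```

Call:
{"method": "play_rows", "body": {
  "increments": "0 0 0 0 0 0.001 0;0 0 0 0 0 0.001 0;0 0 0 0 0 0.001 0"
}}

```text
time: 8.65
ee_pos: [0.479, 0.2301, 0.0757]
eef_rot: [-0.0, 1.0, 0.0, -0.0]
ft_force: [-2.7, -0.7, 1.2]
width: 0.0229
grip_force: 30.0
```

Call:
{"method": "play_rows", "body": {
  "increments": "0 0 0 0 0 0.001 0;0 0 0 0 0 0.001 0;0 0 0 0 0 0 0.4;0 0 0 0 0 0 0.5;0 0 0 0 0 0 0.5;0 0 0 0 0 -0.04 0.5;0 0 0 0 0 -0.09 0.5;0 0 0 0 0 -0.13 0.5"
}}

```text
time: 9.45
ee_pos: [0.4792, 0.23, 0.2079]
eef_rot: [0.0, 1.0, 0.0, 0.001]
ft_force: [1.7, 0.9, 1.0]
width: 0.0434
grip_force: 0.0
```

```bash
python3 - <<'E'
from h import *
s=read_state();print(s["ee_pos"],s["width"],s["ft_force"])
move((.3315,-.2960,.16),down(np.radians(82.4)))
E
```

```text
[0.4792364  0.2299634  0.20786543] 0.04339805597954076 [1.7100122  0.91070122 1.02679914]
turn [0.0006 0.001  0.1325] shift [ 0.1477 -0.526   0.0474]
```

Call:
{"method": "play_rows", "body": {
  "increments": "0 0 0.05 0.012 -0.045 0 0.5;0 0 0.1 0.025 -0.09 0 0.5;0 0 0.1325 0.037 -0.135 0 0.5;0 0 0.1325 0.05 -0.18 0 0.5;0 0 0.1325 0.062 -0.225 0 0.5;0 0 0.1325 0.075 -0.27 0 0.5;0 0 0.1325 0.087 -0.315 0 0.5;0 0 0.1325 0.1 -0.36 0 0.5"
}}

```text
time: 10.25
ee_pos: [0.3783, -0.1317, 0.2055]
eef_rot: [0.066, 0.998, 0.0, 0.0]
ft_force: [1.5, -0.3, 0.7]
width: 0.0435
grip_force: 0.0
```

```bash
python3 - <<'E'
from h import *
s=read_state();print(s["ee_pos"])
move((.3315,-.2960,.12),down(np.radians(82.4)))
E
```

```text
[ 0.37834845 -0.13167796  0.20551122]
turn [0.0008 0.0007 0.0004] shift [ 0.0248 -0.1691  0.0854]
```

Call:
{"method": "play_rows", "body": {
  "increments": "0 0 0 0.006 -0.042 0.01 0.5;0 0 0 0.012 -0.085 0.03 0.5;0 0 0 0.018 -0.13 0.05 0.5;0 0 0 0.025 -0.169 0.085 0.5;0 0 0 0.025 -0.169 0.085 0.5;0 0 0 0.025 -0.169 0.085 0.5;0 0 0 0.025 -0.169 0.085 0.5"
}}

```text
time: 10.95
ee_pos: [0.3328, -0.2933, 0.1208]
eef_rot: [0.065, 0.998, 0.0, 0.0]
ft_force: [-0.2, -0.2, 0.6]
width: 0.0434
grip_force: 0.0
```

```bash
python3 - <<'E'
from h import *
s=read_state();print(s["ee_pos"])
import pickle;c=snap("wrist");cv2.imwrite("pics/w6.png",c["bgr"]);pickle.dump(c,open("w6.pkl","wb"))
move((.3315,-.2960,.020),down(np.radians(82.4)))
E
```

```text
[ 0.3328483  -0.29331763  0.12080982]
turn [0.0005 0.0011 0.003 ] shift [ 0.0014 -0.0031  0.101 ]
```

View pics/w6.png

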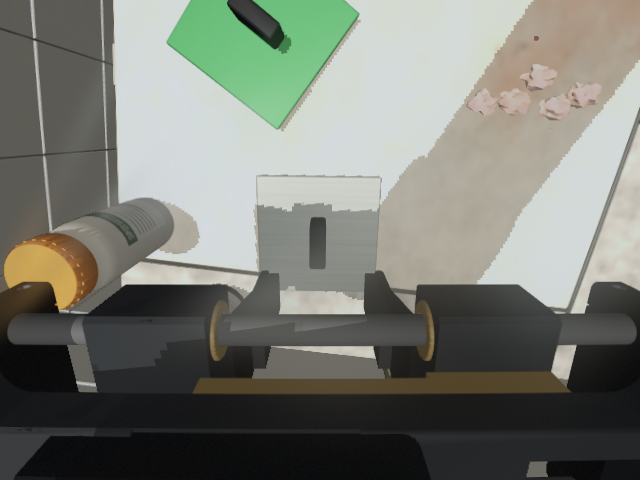

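The square lid is straight in the view (front corners (257,176) and (381,176)). The tab at (317,243) is about 3 mm to the tool's -y side, which agrees with the computed shift.

Call:
{"method": "play_rows", "body": {
  "increments": "0 0 0 0.001 -0.0035 0.03 0.5;0 0 0 0.001 -0.0035 0.06 0.5;0 0 0 0.001 -0.0035 0.085 0.5;0 0 0 0.001 -0.0035 0.101 0.5;0 0 0 0.001 -0.0035 0.101 0.5;0 0 0 0.001 -0.0035 0.101 0;0 0 0 0.001 -0.0035 0.101 0;0 0 0 0.001 -0.0035 0.101 0",
  "grip_force": 35
}}

```text
time: 11.8
ee_pos: [0.3316, -0.2974, 0.0204]
eef_rot: [0.066, 0.998, 0.0, 0.001]
ft_force: [-0.1, 0.1, 0.8]
width: 0.0271
grip_force: 0.0
```

Call:
{"method": "play_rows", "body": {
  "increments": "0 0 0 0 0 0 0;0 0 0 0 0 0 0;0 0 0 0 0 0 0"
}}

```text
time: 12.1
ee_pos: [0.331, -0.2973, 0.0198]
eef_rot: [0.066, 0.998, 0.0, 0.0]
ft_force: [-0.9, 2.5, 7.1]
width: 0.012
grip_force: 35.0
```

Call:
{"method": "play_rows", "body": {
  "increments": "0 0 0 0 0 -0.02 0;0 0 0 0 0 -0.06 0;0 0 0 0 0 -0.1 0;0 0 0 0 0 -0.15 0;0 0 0 0 0 -0.15 0;0 0 0 0 0 -0.15 0"
}}

```text
time: 12.7
ee_pos: [0.3327, -0.2985, 0.1729]
eef_rot: [0.066, 0.998, 0.0, 0.004]
ft_force: [0.7, -0.2, -1.9]
width: 0.0117
grip_force: 35.0
```

```bash
python3 - <<'E'
from h import *
s=read_state();print(s["ee_pos"],s["width"],s["ft_force"],s["torque"])
move((.475,.1217,.165),down(np.radians(90)))
E
```

```text
[ 0.33265009 -0.29849428  0.17291585] 0.011653173960894662 [ 0.7349275  -0.18190785 -1.8513107 ] [ 0.05964577 -0.003847    0.02802197]
turn [ 0.0006  0.0077 -0.1318] shift [-0.0858  0.4352  0.009 ]
```

Call:
{"method": "play_rows", "body": {
  "increments": "0 0 -0.05 -0.008 0.045 0 0;0 0 -0.1 -0.017 0.09 0 0;0 0 -0.132 -0.026 0.135 0 0;0 0 -0.132 -0.035 0.18 0 0;0 0 -0.132 -0.044 0.225 0 0;0 0 -0.132 -0.053 0.27 0 0;0 0 -0.132 -0.062 0.315 0 0;0 0 -0.132 -0.071 0.36 0 0"
}}

```text
time: 13.5
ee_pos: [0.4482, 0.0514, 0.1681]
eef_rot: [0.0, 1.0, -0.0, -0.001]
ft_force: [0.7, -0.6, -0.7]
width: 0.012
grip_force: 35.0
```

```bash
python3 - <<'E'
from h import *
s=read_state();print(s["ee_pos"],s["width"],s["time"])
move((.475,.1217,.165),down(np.radians(90)))
E
```

```text
[0.44815591 0.05144275 0.16813264] 0.011974483278278263 13.5
turn [-0.0001 -0.0019 -0.0009] shift [-0.0268  0.0703  0.0031]
```

Call:
{"method": "play_rows", "body": {
  "increments": "0 0 0 -0.013 0.035 0.0 0;0 0 0 -0.027 0.07 0.0 0;0 0 0 -0.027 0.07 0.003 0;0 0 0 -0.027 0.07 0.003 0;0 0 0 -0.027 0.07 0.003 0;0 0 0 -0.027 0.07 0.003 0"
}}

```text
time: 14.1
ee_pos: [0.4752, 0.1187, 0.1663]
eef_rot: [0.001, 1.0, 0.0, -0.0]
ft_force: [-0.3, 0.6, -2.7]
width: 0.0116
grip_force: 35.0
```

```bash
python3 - <<'E'
from h import *
s=read_state();print(s["ee_pos"],s["width"],R.from_quat(s["eef_rot"]).as_matrix()[:,1])
import pickle;c=snap("wrist");cv2.imwrite("pics/w7.png",c["bgr"]);pickle.dump(c,open("w7.pkl","wb"))
p=s["ee_pos"]
# expected lid plate front corners (top z=tcp-.020+.012) and rim
print(proj(c,[p+[-.049+.004,sy*.049,-.008] for sy in(-1,1)]))
g=cv2.cvtColor(c["bgr"],6)
q=proj(c,[p+[-.049+.004,sy*.030,-.008] for sy in(-1,1)])
for u,v in q.astype(int): # vertical gradient profile near predicted front edge
    col=cv2.Sobel(g,cv2.CV_32F,0,1)[v-15:v+16,u-5:u+6].mean(1);print("front edge rows",v,np.abs(col).argsort()[-3:]+v-15,np.sort(np.abs(col))[-3:])
qq=proj(c,[p+[-.03,sy*.049,-.008] for sy in(-1,1)])
for u,v in qq.astype(int):
    row=cv2.Sobel(g,cv2.CV_32F,1,0)[v-4:v+5,u-15:u+16].mean(0);print("side cols",u,np.abs(row).argsort()[-3:]+u-15,np.sort(np.abs(row))[-3:])
move((.4748,.1217,.092),down(np.radians(90)))
E
```

```text
[0.47519544 0.11871424 0.16628991] 0.011602202473321914 [2.19466346e-03 9.99997582e-01 1.35942879e-04]
[[225.25080936 201.84069076]
 [420.93163412 201.58944301]]
front edge rows 201 [204 202 201] [151.18182 200.81818 219.27272]
front edge rows 201 [205 203 204] [ 67.63636 104.      106.63636]
side cols 227 [228 225 226] [ 86.888885 104.888885 110.44444 ]
side cols 418 [418 415 416] [40.11111  46.555557 53.11111 ]
turn [ 0.0004 -0.0002 -0.0019] shift [0.0005 0.0027 0.0745]
```

Call:
{"method": "play_rows", "body": {
  "increments": "0 0 -0.01 0 0.003 0.03 0;0 0 -0.01 0 0.003 0.055 0;0 0 -0.01 0 0.003 0.072 0;0 0 -0.01 0 0.003 0.072 0;0 0 -0.01 0 0.003 0.072 0;0 0 -0.01 0 0.003 0.076 0;0 0 -0.01 0 0.003 0.08 0;0 0 -0.01 0 0.003 0.08 0"
}}

```text
time: 14.95
ee_pos: [0.4753, 0.123, 0.0865]
eef_rot: [-0.005, 1.0, 0.0, 0.0]
ft_force: [-0.1, 0.1, -1.3]
width: 0.0117
grip_force: 35.0
```

Call:
{"method": "play_rows", "body": {
  "increments": "0 0 0 0 0 0.001 0;0 0 0 0 0 0.002 0;0 0 0 0 0 0.003 0;0 0 0 0 0 0.004 0;0 0 0 0 0 0.004 0"
}}

```text
time: 15.45
ee_pos: [0.4753, 0.1229, 0.0824]
eef_rot: [-0.005, 1.0, -0.0, -0.0]
ft_force: [-0.2, 0.2, -1.6]
width: 0.0119
grip_force: 35.0
```

Call:
{"method": "play_rows", "body": {
  "increments": "0 0 0 0 -0.0005 0.001 0;0 0 0 0 -0.0005 0.002 0;0 0 0 0 -0.0005 0.003 0;0 0 0 0 -0.0005 0.004 0;0 0 0 0 -0.0005 0.004 0;0 0 0 0 -0.0005 0.004 0"
}}

```text
time: 16.05
ee_pos: [0.4754, 0.1224, 0.0785]
eef_rot: [-0.005, 1.0, 0.0, -0.0]
ft_force: [0.5, 0.0, -1.8]
width: 0.0117
grip_force: 35.0
```

Call:
{"method": "play_rows", "body": {
  "increments": "0 0 0 0 0 0.001 0;0 0 0 0 0 0.001 0;0 0 0 0 0 0.001 0"
}}

```text
time: 16.35
ee_pos: [0.4754, 0.1224, 0.0775]
eef_rot: [-0.005, 1.0, 0.0, 0.0]
ft_force: [0.6, -0.5, -2.1]
width: 0.0119
grip_force: 35.0
```

Call:
{"method": "play_rows", "body": {
  "increments": "0 0 0 0 0 0.001 0;0 0 0 0 0 0.001 0;0 0 0 0 0 0.001 0"
}}

```text
time: 16.65
ee_pos: [0.4755, 0.1225, 0.0769]
eef_rot: [-0.005, 1.0, 0.0, 0.0]
ft_force: [-2.0, -0.5, 4.9]
width: 0.012
grip_force: 35.0
```

Call:
{"method": "play_rows", "body": {
  "increments": "0 0 0 0 0 0.001 0;0 0 0 0 0 0.001 0;0 0 0 0 0 0.001 0"
}}

```text
time: 16.95
ee_pos: [0.4756, 0.1225, 0.0768]
eef_rot: [-0.005, 1.0, 0.001, -0.0]
ft_force: [-8.9, -2.7, 20.6]
width: 0.0121
grip_force: 35.0
```

Call:
{"method": "play_rows", "body": {
  "increments": "0 0 0 0 0 -0.001 0;0 0 0 0 0 -0.001 0.4;0 0 0 0 0 -0.001 0.4;0 0 0 0 0 -0.001 0.4;0 0 0 0 0 -0.04 0.4;0 0 0 0 0 -0.08 0.4;0 0 0 0 0 -0.13 0.4;0 0 0 0 0 -0.17 0.3"
}}

```text
time: 17.75
ee_pos: [0.4756, 0.1223, 0.2481]
eef_rot: [-0.005, 1.0, 0.0, 0.001]
ft_force: [0.4, -0.1, 0.5]
width: 0.0313
grip_force: 0.0
```

```bash
python3 - <<'E'
from h import *
s=read_state();print(s["ee_pos"],s["width"],s["ft_force"])
move((.5127,.1757,.2498),down(np.radians(90))*R.from_rotvec([0,-np.radians(40),0]))
E
```

```text
[0.4756228  0.12225499 0.24810696] 0.031292336771750945 [ 0.38038771 -0.06196371  0.54665155]
turn [ 0.004  -0.6968  0.0087] shift [-0.0376  0.0531 -0.0016]
```

Call:
{"method": "play_rows", "body": {
  "increments": "0 -0.14 0 0 0.01 -0.01 0;0 -0.28 0 0 0.02 -0.02 0;0 -0.42 0 -0.01 0.03 -0.02 0;0 -0.56 0 -0.02 0.04 -0.01 0;0.004 -0.697 0.009 -0.03 0.053 0 0;0.004 -0.697 0.009 -0.0376 0.053 0 0;0.004 -0.697 0.009 -0.0376 0.053 0 0;0.004 -0.697 0.009 -0.0376 0.053 0 0",
  "grip_force": 10
}}

```text
time: 18.55
ee_pos: [0.5133, 0.1753, 0.2465]
eef_rot: [0.001, 0.94, -0.0, 0.341]
ft_force: [-0.2, -0.4, 0.4]
width: 0.0006
grip_force: 0.0
```

```bash
python3 - <<'E'
from h import *
import pickle
s=read_state();print(s["ee_pos"],s["width"],R.from_quat(s["eef_rot"]).as_matrix()[:,2])
c=snap("wrist");pickle.dump(c,open("w8.pkl","wb"));d=snap("side");t=snap("top")
m=np.zeros((600,800,3),np.uint8);m[:480,:400]=cv2.resize(c["bgr"],(400,300))[:480].copy() if 0 else 0
m[:300,:400]=cv2.resize(c["bgr"],(400,300),interpolation=3);m[:300,400:]=cv2.resize(d["bgr"][140:270,210:383],(400,300));m[300:,:400]=cv2.resize(t["bgr"][130:250,180:340],(400,300))
cv2.imwrite("pics/m8.png",m)
G=down(np.radians(90))*R.from_rotvec([0,-np.radians(40),0])
move((.5327,.1757,.2198),G);move((.5648,.1757,.1815),G)
E
```

```text
[0.51334612 0.17529006 0.24652575] 0.0006339846773110232 [ 0.64125872 -0.0009445  -0.76732415]
turn [-0.0003 -0.0011 -0.001 ] shift [0.0022 0.0001 0.033 ]
turn [-0.0003 -0.0011 -0.001 ] shift [0.0022 0.0001 0.083 ]
```

View pics/m8.png

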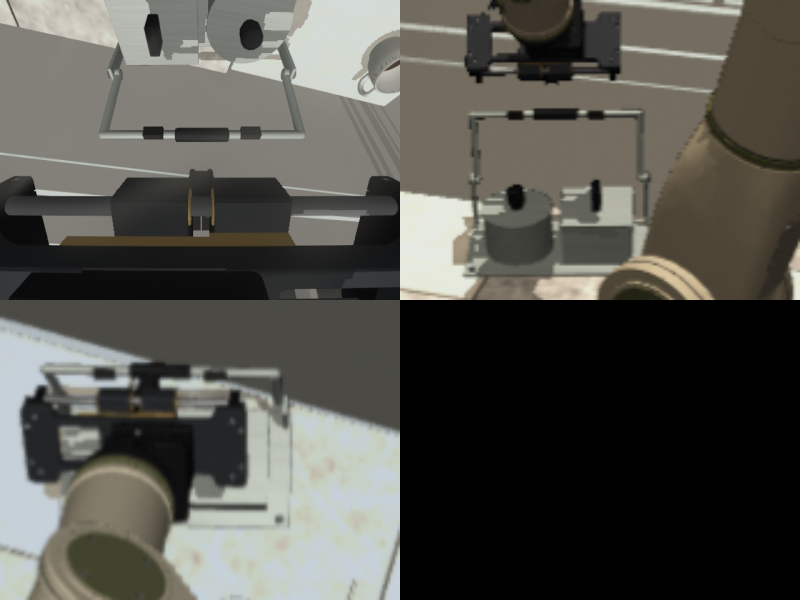

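Both lids look flat on their wells. The sleeve is at about (323,214) in the full wrist image, with the fingers over it. I'll intersect that ray with the bail's circle.

```bash
python3 - <<'E'
from h import *
import pickle
w=pickle.load(open("w8.pkl","rb"));t3=pickle.load(open("t3.pkl","rb"));s3=pickle.load(open("s3.pkl","rb"))
g=cv2.cvtColor(w["bgr"],6)[195:235,270:380];b=[x for x in blobs(g<70,60)[0]];print(b)
b=max(b,key=lambda x:x[1][4]);u=(b[2][0]+270,b[2][1]+195);print(u)
o,d=ray(w,u);d=d[0];h=np.array([.479+.058,.079])
f=lambda k:np.hypot(*( (o+k*d)[[0,2]]-h))-.096
k=np.linspace(.1,.6,2001);v=[f(x) for x in k];i=np.nonzero(np.diff(np.sign(v)))[0];print([o+k[j]*d for j in i],min(v))
print("tri",tri([(w,u),(t3,(243.7,157.6)),(s3,(276.8,189.))]),"ws",tri([(w,u),(s3,(276.8,189.))]))
E
```

```text
[(1, [9, 9, 88, 23, 1914], [52.3, 20.3])]
(322.3, 215.3)
[array([0.54466897, 0.17504616, 0.17471818]), array([0.62659915, 0.17524641, 0.11327267])] -0.014823216545386556
tri (array([0.54403315, 0.17641333, 0.17634518]), [np.float64(1.650377363047214), np.float64(0.7789192825123533), np.float64(2.207739953783374)]) ws (array([0.52862351, 0.17599546, 0.18608414]), [np.float64(1.1229325445904805), np.float64(1.1229325445905725)])
```

Call:
{"method": "play_rows", "body": {
  "increments": "0 0 0 0.001 0 0.02 0;0 0 0 0.001 0 0.04 0;0 0 0 0.001 0 0.055 0;0 0 0 0.001 0 0.065 0;0 0 0 0.001 0 0.075 0;0 0 0 0.001 0 0.082 0;0 0 0 0.001 0 0.082 0"
}}

```text
time: 19.4
ee_pos: [0.5646, 0.1755, 0.1815]
eef_rot: [-0.0, 0.94, -0.001, 0.341]
ft_force: [0.1, 0.4, -0.2]
width: 0.0005
grip_force: 0.0
```

```bash
python3 - <<'E'
from h import *
s=read_state();print(s["ee_pos"],s["ft_force"])
h=np.array([.537,.079]);ph=np.radians(40);N=np.array([np.cos(ph),np.sin(ph)]);Z=np.array([np.sin(ph),-np.cos(ph)])
Q=R.from_quat(s["eef_rot"])
for th,past in((1.65,8),(1.5,8),(1.35,7),(1.2,6),(1.05,5),(.9,4),(.75,3),(.6,2),(.5,2)):
    b=h+.096*np.array([-np.cos(th),np.sin(th)]);p=b+.0175*N+past*1e-3*Z
    print(th,"bar",b.round(3),"tcp",p.round(3),"shift",Q.inv().apply([p[0]-s["ee_pos"][0],0,p[1]-s["ee_pos"][2]]).round(4))
E
```

```text
[0.56457301 0.17554778 0.18150049] [ 0.07884381  0.3845944  -0.20993623]
1.65 bar [0.545 0.175] tcp [0.563 0.18 ] shift [0.0022 0.     0.0004]
1.5 bar [0.53  0.175] tcp [0.549 0.18 ] shift [ 0.0132 -0.     -0.0089]
1.35 bar [0.516 0.173] tcp [0.534 0.179] shift [ 0.0254 -0.     -0.0174]
1.2 bar [0.502 0.168] tcp [0.519 0.175] shift [ 0.0387 -0.     -0.024 ]
1.05 bar [0.489 0.162] tcp [0.506 0.17 ] shift [ 0.0526 -0.     -0.0286]
0.9 bar [0.477 0.154] tcp [0.493 0.162] shift [ 0.0669  0.     -0.0311]
0.75 bar [0.467 0.144] tcp [0.482 0.153] shift [ 0.0813  0.     -0.0313]
0.6 bar [0.458 0.133] tcp [0.472 0.143] shift [ 0.0954  0.     -0.0295]
0.5 bar [0.453 0.125] tcp [0.467 0.135] shift [ 0.1045  0.     -0.0264]
```

Call:
{"method": "play_rows", "body": {
  "increments": "0 0 0 0.007 0 -0.004 0;0 0 0 0.013 0 -0.009 0;0 0 0 0.019 0 -0.013 0;0 0 0 0.0254 0 -0.0165 0;0 0 0 0.032 0 -0.02 0;0 0 0 0.0387 0 -0.022 0;0 0 0 0.0456 0 -0.024 0;0 0 0 0.0526 0 -0.0256 0"
}}

```text
time: 20.2
ee_pos: [0.5069, 0.1757, 0.1675]
eef_rot: [-0.0, 0.94, -0.0, 0.341]
ft_force: [0.5, 0.6, 1.1]
width: 0.0005
grip_force: 0.7
```

Call:
{"method": "play_rows", "body": {
  "increments": "0 0 0 0.007 0 -0.0005 0;0 0 0 0.0143 0 -0.001 0;0 0 0 0.0215 0 -0.001 0;0 0 0 0.0287 0 0 0;0 0 0 0.036 0 0.001 0;0 0 0 0.0428 0 0.002 0;0 0 0 0.052 0 0.005 0;0 0 0 0.052 0 0.005 0"
}}

```text
time: 21.0
ee_pos: [0.4708, 0.1766, 0.1312]
eef_rot: [-0.001, 0.94, 0.0, 0.342]
ft_force: [-0.1, 0.1, 0.6]
width: 0.0002
grip_force: 0.2
```

```bash
python3 - <<'E'
from h import *
import pickle
s=read_state();print(s["ee_pos"],s["ft_force"])
S=snap("side");T=snap("top");cv2.imwrite("pics/s9.png",S["bgr"])
for n,c,u0,u1,v0,v1 in(("top",T,215,290,148,215),("side",S,235,325,180,240)):
    g=cv2.cvtColor(c["bgr"],6)[v0:v1,u0:u1];print(n,[(x[1],(x[2][0]+u0,x[2][1]+v0)) for x in blobs(g<40,12)[0]])
for th in(1.65,1.2,.9,.7,.5): print(th,proj(S,[(.537-.096*np.cos(th),y,.079+.096*np.sin(th)) for y in(.2297,.1217)]).round().tolist())
E
```

```text
[0.47077796 0.1766105  0.1311533 ] [-0.05445149  0.10303926  0.6327219 ]
top [([8, 40, 15, 10, 57], (228.9, 193.4)), ([24, 41, 15, 13, 103], (246.0, 195.6)), ([0, 48, 66, 19, 547], (253.8, 208.8)), ([12, 51, 15, 4, 38], (233.2, 200.3))]
side [([12, 0, 29, 11, 233], (261.3, 184.6)), ([5, 3, 56, 39, 643], (275.3, 207.8)), ([16, 10, 10, 7, 34], (255.4, 193.6)), ([53, 31, 18, 5, 38], (298.7, 213.2)), ([20, 39, 8, 12, 72], (259.1, 223.8)), ([56, 39, 7, 12, 49], (294.3, 223.8))]
1.65 [[260.0, 190.0], [295.0, 189.0]]
1.2 [[259.0, 198.0], [295.0, 198.0]]
0.9 [[259.0, 206.0], [295.0, 206.0]]
0.7 [[259.0, 213.0], [295.0, 212.0]]
0.5 [[259.0, 219.0], [295.0, 218.0]]
```

Call:
{"method": "play_rows", "body": {
  "increments": "0 0 0 -0.003 0 -0.02 0;0 0 0 -0.003 0 -0.05 0;0 0.14 0 -0.003 0 -0.08 0;0 0.28 0 -0.003 0 -0.08 0;0 0.42 0 -0.003 0 -0.08 0;0 0.56 0 -0.003 0 -0.08 0;0 0.697 0 -0.003 0 -0.08 0;0 0.697 0 -0.003 0 -0.08 0"
}}

```text
time: 21.9
ee_pos: [0.4239, 0.1749, 0.1937]
eef_rot: [0.001, 1.0, -0.002, -0.003]
ft_force: [0.4, 0.9, -0.9]
width: 0.0004
grip_force: 0.0
```

```bash
python3 - <<'E'
from h import *
s=read_state();print(s["ee_pos"],s["ft_force"])
S=snap("side");T=snap("top")
for n,c,u0,u1,v0,v1 in(("top",T,215,290,148,215),("side",S,235,325,180,240)):
    g=cv2.cvtColor(c["bgr"],6)[v0:v1,u0:u1];print(n,[(x[1],(x[2][0]+u0,x[2][1]+v0)) for x in blobs(g<40,12)[0]])
for th in(.9,.8,.7,.6,.5): print(th,proj(S,[(.537-.096*np.cos(th),y,.079+.096*np.sin(th)) for y in(.2297,.1757,.1217)]).round().tolist())
move((.456,.1757,.165),down(np.pi/2))
E
```

```text
[0.42394593 0.17492108 0.19372997] [ 0.41516087  0.92109515 -0.92346952]
top [([35, 31, 9, 18, 66], (254.8, 186.7))]
side [([4, 0, 58, 25, 335], (269.7, 187.5)), ([64, 0, 4, 7, 17], (301.2, 182.8)), ([85, 4, 5, 6, 13], (322.3, 186.6)), ([32, 37, 19, 5, 89], (275.6, 218.9)), ([56, 39, 7, 12, 53], (294.2, 224.0)), ([20, 40, 9, 11, 71], (259.3, 224.5))]
0.9 [[259.0, 206.0], [277.0, 206.0], [295.0, 206.0]]
0.8 [[259.0, 209.0], [277.0, 209.0], [295.0, 209.0]]
0.7 [[259.0, 213.0], [277.0, 212.0], [295.0, 212.0]]
0.6 [[259.0, 216.0], [277.0, 216.0], [295.0, 215.0]]
0.5 [[259.0, 219.0], [277.0, 219.0], [295.0, 218.0]]
turn [-0.0028  0.0004 -0.0005] shift [-0.0337  0.0004  0.029 ]
```

Call:
{"method": "play_rows", "body": {
  "increments": "0 0 0 -0.026 0 0.01 0;0 0 0 -0.026 0 0.04 0;0 0 0 -0.025 0 0.06 0;0 0 0 -0.023 0 0.07 0;0 0 0 -0.021 0 0.08 0;0 0 0 -0.02 0 0.09 0;0 0 0 -0.019 0 0.098 0;0 0 0 -0.018 0 0.102 0"
}}

```text
time: 22.8
ee_pos: [0.4403, 0.1756, 0.0926]
eef_rot: [-0.0, 1.0, -0.0, 0.001]
ft_force: [-0.1, 0.4, -0.1]
width: 0.0004
grip_force: 0.1
```

Call:
{"method": "play_rows", "body": {
  "increments": "0 0 0 0 0 0.002 0;0 0 0 0 0 0.004 0;0 0 0 0 0 0.005 0;0 0 0 0 0 0.005 0"
}}

```text
time: 23.2
ee_pos: [0.4406, 0.1756, 0.0881]
eef_rot: [0.0, 1.0, -0.0, 0.001]
ft_force: [-0.3, 0.9, -0.3]
width: 0.0005
grip_force: 0.0
```

Call:
{"method": "play_rows", "body": {
  "increments": "0 0 0 0 0 0.001 0;0 0 0 0 0 0.002 0;0 0 0 0 0 0.002 0;0 0 0 0 0 0.002 0"
}}

```text
time: 23.6
ee_pos: [0.4408, 0.1757, 0.087]
eef_rot: [0.0, 1.0, -0.0, 0.001]
ft_force: [-4.7, -1.8, 12.1]
width: -0.0001
grip_force: 6.0
```

Call:
{"method": "play_rows", "body": {
  "increments": "0 0 0 0 0 0.001 0;0 0 0 0 0 0.001 0;0 0 0 0 0 0.001 0"
}}

```text
time: 23.9
ee_pos: [0.4409, 0.1758, 0.0868]
eef_rot: [0.0, 1.0, 0.0, 0.001]
ft_force: [-8.5, -3.3, 21.9]
width: 0.0007
grip_force: 10.8
```

```bash
cat > side.py <<'E'
from h import *
s=read_state();print(s["time"],s["ee_pos"],s["ft_force"])
S=snap("side");T=snap("top")
for n,c,u0,u1,v0,v1 in(("top",T,215,290,148,225),("side",S,235,325,180,255)):
    g=cv2.cvtColor(c["bgr"],6)[v0:v1,u0:u1];print(n,[(x[1],(x[2][0]+u0,x[2][1]+v0)) for x in blobs(g<40,12)[0]])
for th in(.5,.2,.1,0): 
    X=[(.537-.096*np.cos(th),y,.079+.096*np.sin(th)) for y in(.2297,.1757,.1217)];print(th,proj(S,X).round(1).tolist(),proj(T,X).round(1).tolist())
E
python3 side.py
```

```text
23.9 [0.44091168 0.17580808 0.08679991] [-8.47019969 -3.30233514 21.91499604]
top [([41, 33, 7, 17, 42], (259.7, 188.5))]
side [([7, 0, 66, 38, 1147], (275.6, 196.9)), ([77, 0, 13, 7, 31], (317.3, 183.9)), ([28, 28, 24, 29, 375], (275.1, 220.9)), ([15, 31, 12, 1, 12], (255.5, 211.0)), ([58, 38, 4, 13, 45], (294.3, 224.6)), ([21, 40, 8, 11, 65], (259.6, 224.9)), ([21, 55, 7, 2, 13], (258.8, 235.5)), ([56, 54, 7, 3, 16], (293.8, 234.7))]
0.5 [[258.9, 218.9], [276.7, 218.7], [294.6, 218.5]] [[223.2, 197.9], [244.7, 198.3], [266.3, 198.8]]
0.2 [[259.2, 228.2], [277.0, 228.0], [294.9, 227.8]] [[224.6, 203.4], [245.7, 203.8], [266.9, 204.3]]
0.1 [[259.4, 231.1], [277.2, 230.9], [295.0, 230.7]] [[225.2, 204.5], [246.1, 204.9], [267.2, 205.4]]
0 [[259.6, 233.9], [277.4, 233.7], [295.1, 233.4]] [[225.7, 205.2], [246.5, 205.7], [267.4, 206.1]]
```

Call:
{"method": "play_rows", "body": {
  "increments": "0 0 0 0 0 -0.005 0;0 0 0 0 0 -0.03 0;0 0 0 0 0 -0.07 0;0 0 0 0 0 -0.11 0;0 0 0 0.03 0 -0.15 0;0 0 0 0.04 0.04 -0.15 0;0 0 0 0.04 0.08 -0.15 0;0 0 0 0.04 0.12 -0.15 0"
}}

```text
time: 24.8
ee_pos: [0.4001, 0.2972, 0.2357]
eef_rot: [0.0, 1.0, 0.0, 0.001]
ft_force: [1.1, -0.8, -0.5]
width: 0.0004
grip_force: 0.0
```

```bash
python3 side.py; python3 - <<'E'
from h import *
T=snap("top");S=snap("side");t0=cv2.imread("pics/top0.png");s0=cv2.imread("pics/side0.png")
d=cv2.absdiff(T["bgr"],t0).max(2);e=cv2.absdiff(S["bgr"],s0).max(2)
for n,(u,v) in dict(gj=(401,203),bj=(462,230),orange=(485,263),green=(430,310),cup=(140,165)).items(): print(n,(d[v-12:v+13,u-12:u+13]>40).mean())
for n,(u,v) in dict(gj=(408,236),bj=(466,249),cup=(188,228)).items(): print("side",n,(e[v-14:v+15,u-10:u+11]>40).mean())
E
```

```text
24.8 [0.40013796 0.29723785 0.23570296] [ 1.0953072  -0.8152848  -0.51865202]
top [([51, 38, 4, 6, 14], (267.7, 187.7)), ([8, 40, 7, 7, 32], (226.0, 190.9)), ([21, 56, 22, 6, 88], (246.0, 206.5))]
side [([80, 1, 10, 9, 27], (319.6, 185.7)), ([58, 38, 4, 13, 42], (294.3, 224.4)), ([21, 40, 7, 11, 58], (259.5, 224.8)), ([32, 51, 20, 6, 89], (276.2, 233.5)), ([56, 54, 7, 2, 13], (294.2, 234.5))]
0.5 [[258.9, 218.9], [276.7, 218.7], [294.6, 218.5]] [[223.2, 197.9], [244.7, 198.3], [266.3, 198.8]]
0.2 [[259.2, 228.2], [277.0, 228.0], [294.9, 227.8]] [[224.6, 203.4], [245.7, 203.8], [266.9, 204.3]]
0.1 [[259.4, 231.1], [277.2, 230.9], [295.0, 230.7]] [[225.2, 204.5], [246.1, 204.9], [267.2, 205.4]]
0 [[259.6, 233.9], [277.4, 233.7], [295.1, 233.4]] [[225.7, 205.2], [246.5, 205.7], [267.4, 206.1]]
gj 0.0
bj 0.0
orange 0.0
green 0.0
cup 0.752
side gj 0.0016420361247947454
side bj 0.0
side cup 0.0
```

```bash
python3 -c "
from bench import *
print(close_job())"
```

```text
the job is handed in; nothing more can be done
None
```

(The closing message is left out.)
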